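Start the toaster on frozen bread: lever down, then the defrost key

TASK

Two slices of frozen bread stand in the toaster. With the fingertips, gently press the toaster's lever all the way down so that the bread sinks in; then, with the lever down, lightly press the round defrost key at the right of the lever (as you face that end) all the way in, let it spring back, and draw the hand away. Do not touch the bread, do not press the square cancel key or turn the browning dial, do not shove, tip or lift the toaster, and leave the honey jar, the mug and the teaspoon where they stand.

Things in the scene. Friction and masses are not known exactly. Their poses are not given: they have to be found in the camera images.
- toaster: White two-slice toaster, 149 x 250 x 175 mm, 1.3 to 1.9 kg, loose on the worktop. Origin: centre of its underside. Its y axis points lengthwise out of the end with lever, keys and dial (wall at y = 110 mm), which faces the robot, turned 0.35 to 1.0 rad to the robot's left; its x axis points to the left as you face that end. About 20 N on the lever tips it, 6 N level slides it.
- lever_top (a point): Centre of the top of the lever's thumb piece: a white bar 40 mm wide (toaster's x), 19 mm deep (y = 117 to 136 mm) and 11 mm thick that sticks out of the end wall, 7 mm free between it and the wall. With the lever up this point is 141.5 mm above the worktop; it moves down with the lever.
- toaster_lever (a joint): Travel of the lever straight down, in m: 0 = fully up, 0.062 = fully down (its stop). Starts within the top 6 mm. It moves against about 1 N and stays where it is left; there is no return spring. It carries the bread down with it.
- defrost_key_face (a point): Centre of the face of the defrost key: round, white, 19 mm diameter, dark snowflake mark, in a round grey rim of 23 mm, on the lever's end wall, 39 mm right of the lever's middle as you face it (toaster's x = -41 mm), 108 mm above the worktop. The face looks along the toaster's +y, 11 mm out of the wall and 6.5 mm proud of its rim.
- defrost_key (a joint): How far the defrost key is pressed in, level, along the toaster's -y, in m: 0 = out, 0.0045 = fully in, when its face still stands 2 mm proud of the rim. A spring pushes it back out: it starts to move at 0.9 N and is fully in at 2.5 N.
- cancel_key_face (a point): Centre of the front face of the cancel key: a square white key of 18 mm with a dark square mark, in a square grey rim, at the same height on the left of the lever (x = +37 mm in the toaster's frame). Same travel and spring as the defrost key. Not to be pressed.
- cancel_key (a joint): How far the cancel key is pressed in, in m: 0 = out, 0.0045 = fully in.
- dial_front (a point): Centre of the front of the browning dial: a white knob of 32 mm diameter on the same end wall, straight below the lever, 38 mm above the worktop, standing out to 125 mm from the toaster's origin. Not to be turned.
- toaster_dial (a joint): Setting of the browning dial in rad (0 to 4.71), starts at about 2.0; it turns very easily.
- slice_left: Slice of bread in the left slot, 14 mm thick, 122 mm long; it stands 32 mm out of the toaster's top when the lever is up and is sunk 30 mm below the top when it is down. Its nearer end is 78 mm behind the lever's middle. Origin: middle of its lower edge.
- slice_right: The same in the right slot; its nearer end is 86 mm behind the lever's middle.
- honey_jar_mid (a point): Centre of a honey jar, 65 mm diameter, 100 mm high, loose, standing at the right of the toaster near its lever end. A bystander.
- mug_a_mid (a point): Centre of a white spotted mug, 82 mm diameter, 91 mm high, with a handle, loose, left of the toaster's lever end. A bystander.
- teaspoon_mid (a point): Middle of a teaspoon, 130 mm long, lying loose on the worktop in front of the lever end. A bystander.

How it is judged:
By the outcome, as a careful person would: the job done as asked, in the order asked, and still so for the second after the job is handed in, with the robot touching nothing.
It also fails if it takes over 34 s, if anything falls off the work surface, if the arm or the gripper's body presses on something with over 40 N, if the wrist force passes 120 N, or if a joint passes its speed limit or range.

ROBOT

A 7-joint arm with a two-finger parallel gripper is mounted at the origin on a cart in front of the work surface, level with it; the furniture and walls round the work are solid. World frame = base frame: x ahead of the robot, y to its left, z up, the work surface at z = 0. Lengths are in m, angles in rad, forces in N, time in s.
With the tool pointing down it reaches from about 0.425 to 0.875 m from the base axis. Payload 4.7 kg.
Tool frame: the origin (TCP) lies midway between the tips of the shut fingers; the grasp point (between the pads) lies 19 mm behind it; z points along the fingers, x is the direction in which the jaws open and shut, and the axes are right-handed (so a half turn about z gives the same grasp; the last joint's range is limited). The gripper opens to 87 mm and grips with 3 to 60 N. Pads are 19 mm wide; open, the fingers measure 117 mm over their backs; the gripper's body (75 mm by 190 mm) begins 51 mm behind the grasp point.
Start: joints at [1.182, 0.321, -0.07, 1.45, 0.023, 1.371, -0.057], TCP at [0.255, -0.598, 0.223] pointing down, gripper open.
Joint ranges: [-2.86, 2.86], [-0.3, 2.09], [-1.38, 1.24], [0.06, 2.45], [-1.56, 4.7], [0.09, 2.05], [-2.69, 2.69]. Speed limits (rad/s): [2.57, 2.57, 3.14, 3.14, 3.14, 3.14, 3.14].

INTERFACE

Orientations are given as a unit quaternion [x, y, z, w].
In Python, from plant import env, snapshot, camera_info gives the robot as it stands.
- The arm moves only by the tool play_rows, never from a script. Its argument "deltas" is a list of rows, each an object of numbers: "tx", "ty", "tz": the shift along the tool's x, y, z in m; "twist": the turn about the tool's z in rad; "fingers": the closure, from -1 (fully open) to 1 (shut). In form: [{"tx": .., "ty": .., "tz": .., "twist": .., "fingers": ..}, ...]. A call has 1 to 10 rows; each row is the pose to reach, as a shift and turn from the pose commanded when the call began, along the tool's axes at that moment; what a row does not reach only later rows make up. A row lasts 1/10 s, in which the tool goes at most 50 mm and 8.59 degrees, less where a joint would pass 70% of its speed; a pose out of reach is approached as far as the arm can. A call with a gripper value outside its range is refused whole. The fingers move at their own pace and stop on an object; "grip_force" is the grip in N (left out, the last holds). Time passes only in rows, so rows that repeat a pose let the fingers close. It gives the time, the measured TCP pose, the force and the opening at its end, in the units of the state.
- env.observe(): the state, without advancing time (a new reading comes with each control period).
- snapshot(name): name is "side" or "top" or "wrist"; returns (picture, depth): 480x640x3 uint8, blue, green, red; 480x640 float32, m along the optical axis (not along the pixel's ray), 0 where there is no reading.
- camera_info(name): a dict with "intrinsics" (3x3 intrinsics, pixels), "T" (4x4, takes a point from camera to world coordinates); the wrist camera has in their place "tool_from_camera" (4x4, takes a point from camera to tool coordinates, whose origin is the TCP and whose axes are the tool frame's). Camera axes: x right, y up, looking along -z (the intrinsics and any distortion apply to the point x, -y, -z); pixel columns grow to the right and rows downward; lengths in m; the calibration is good to about 2 mm. The wrist camera is an equidistant fisheye: a pixel r from the principal point sees the ray r / f radians off the axis. A picture is of the moment at which its call begins: read the wrist's pose just before it. camera_info takes no time and is no camera call.
- env.job_done(): hands the job in, once; it reports no verdict.
The state is a dict: "time_s": time; "joints": joint angles; "dq": joint speeds; "joint_torque": joint torques, N m; "tool_pos": TCP position; "tool_rot": TCP orientation; "ft_force": force on the tool from outside, world axes, zero at the start; "torque": the same for the moment, N m; "finger_gap": finger opening in m.
Only numpy, scipy, OpenCV 4.12 (cv2) and the standard library are available. Lean on these libraries where they do the work, as an engineer would, in place of code of your own. Each camera call takes 0.05 s, during which the arm holds its last target.

## Working session

There is one attempt and no reset: what is moved stays moved. The work goes in short steps, Python scripts to look and compute and a tool call to move; the robot and the scene stay as the last step left them, time stands still between calls to the robot, and variables do not carry over. Pictures are saved under pics/ and viewed, and the job is handed in when it is done.

Besides the shell and the picture viewer there is one more tool, called after "Emit:" as name(argument=value, ...) on one line, values as JSON. play_rows: Moves the arm, as the interface text tells. Its arguments: {"type":"object","properties":{"deltas":{"type":"array","items":{"type":"object","properties":{"tx":{"type":"number"},"ty":{"type":"number"},"tz":{"type":"number"},"twist":{"type":"number"},"fingers":{"type":"number"}}}},"grip_force":{"type":"number"}},"required":["deltas"]}

```bash
ls; mkdir -p pics; python3 - <<'E'
from plant import env, snapshot, camera_info
import cv2,numpy as np
s=env.observe();print(s)
for n in("side","top"):
    p,d=snapshot(n);cv2.imwrite(f"pics/{n}0.png",p);np.save(f"pics/{n}0.npy",d);print(n,camera_info(n))
print(camera_info("wrist"))
E
```

```text
pics
{'time_s': 0.0, 'joints': array([ 1.18209888,  0.32182172, -0.07006574,  1.45170509,  0.02261908,
        1.37079365, -0.05688453]), 'dq': array([-7.49067954e-06,  1.02669782e-03, -4.62612295e-04,  8.84432901e-04,
        2.12350580e-03, -1.90927332e-05, -6.18574885e-04]), 'joint_torque': array([-2.96711187e-05, -4.91296363e+01, -4.03870884e-01, -3.12527168e+01,
       -6.38241973e-02,  4.37527313e-02,  1.89922807e-04]), 'tool_pos': array([ 0.25450973, -0.59748464,  0.2214471 ]), 'tool_rot': array([ 8.34272741e-01, -5.51351114e-01, -8.42431040e-04, -4.82097391e-04]), 'ft_force': array([-0.88635785, -0.38916577,  0.18418149]), 'torque': array([-0.07284915, -0.01953941, -0.00957005]), 'finger_gap': 0.08671083105925495}
side {'intrinsics': array([[465.66950015,   0.        , 318.04696365],
       [  0.        , 465.66950015, 243.11217692],
       [  0.        ,   0.        ,   1.        ]]), 'T': array([[-0.89659341,  0.30628396, -0.31985997,  0.31887439],
       [-0.4427097 , -0.60141309,  0.66506422,  0.56613255],
       [ 0.01133053,  0.73789731,  0.67481789,  0.67598442],
     
[... 314 characters left out ...]
989,  0.01463708, -0.0206365 , -0.01256121],
       [-0.01964431,  0.06496502,  0.99769417,  0.94060875],
       [ 0.        ,  0.        ,  0.        ,  1.        ]])}
{'intrinsics': array([[371.64829954,   0.        , 319.96469455],
       [  0.        , 371.64829954, 240.84197767],
       [  0.        ,   0.        ,   1.        ]]), 'tool_from_camera': array([[ 9.99999603e-01, -8.85324250e-04,  1.05810782e-04,
        -1.17341219e-03],
       [-8.16770851e-04, -9.57169690e-01, -2.89526366e-01,
        -8.04607376e-02],
       [ 3.57603586e-04,  2.89526165e-01, -9.57170033e-01,
        -1.62092711e-01],
       [ 0.00000000e+00,  0.00000000e+00,  0.00000000e+00,
         1.00000000e+00]])}
```

View pics/side0.png

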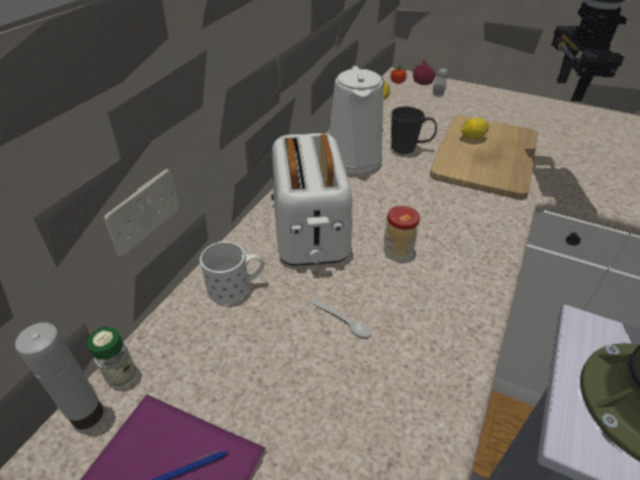

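View pics/top0.png

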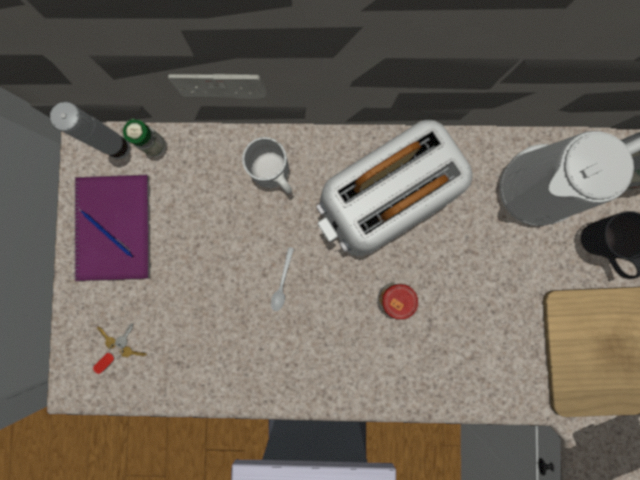

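The side view shows the toaster's lever end around px (317,225), the mug at (228,273), the jar at (402,232) and the spoon at (343,318). In the top view the toaster spans about (330,232) to (445,160), with the lever at (328,230). Next I fit the toaster from the depth and look at the gripper's shape.

```bash
cat > h.py <<'E'
from plant import env, snapshot, camera_info
import cv2,numpy as np
def cloud(d,info):
    K=info['intrinsics'];T=info['T'];v,u=np.mgrid[:480,:640]
    P=np.stack([(u-K[0,2])*d/K[0,0],-(v-K[1,2])*d/K[1,1],-d],-1)
    W=P@T[:3,:3].T+T[:3,3];W[d<=0]=np.nan
    return W
E
python3 - <<'E'
from h import *
p,d=snapshot("wrist");cv2.imwrite("pics/w0.png",p)
p=cv2.imread("pics/side0.png");cv2.imwrite("pics/side0z.png",cv2.resize(p[110:270,250:350],None,fx=5.5,fy=3.7) if 0 else cv2.resize(p[120:270,250:420],None,fx=4,fy=4,interpolation=cv2.INTER_CUBIC))
cv2.imwrite("pics/arm0z.png",cv2.resize(p[0:120,520:640],None,fx=5,fy=5,interpolation=cv2.INTER_CUBIC))
ws=cloud(np.load("pics/side0.npy"),camera_info("side"));wt=cloud(np.load("pics/top0.npy"),camera_info("top"))
print("table z", np.nanmedian(wt[330:400,200:300,2]),np.nanmedian(ws[320:400,400:450,2]))
# toaster top points
m=(wt[...,2]>0.165)&(wt[...,2]<0.185)
m[:, :300]=0;m[:,480:]=0
pts=wt[m][:,:2].astype(np.float32);r=cv2.minAreaRect(pts);print(len(pts),r,cv2.boxPoints(r))
for z0,z1 in[(.03,.06),(.06,.08),(.08,.1),(.1,.12),(.12,.15),(.15,.165),(.165,.185)]:
    pass
for n,(u,v) in dict(lever=(328,230),jar=(400,301),mug=(266,162),spoonA=(291,250),spoonB=(278,300)).items(): print(n,wt[v,u])
for n,(u,v) in dict(lever=(317,221),dial=(315,253),jar=(403,215)).items(): print('s',n,ws[v,u])
E
```

```text
table z 0.0009100431132941234 0.0002806116284278515
8424 ((0.7000181674957275, -0.11995674669742584), (0.25977087020874023, 0.30071577429771423), 0.25563520193099976) [[ 0.5694632   0.02982015]
 [ 0.5708049  -0.27089265]
 [ 0.83057314 -0.26973364]
 [ 0.82923144  0.03097916]]
lever [ 0.60094943 -0.01975515  0.138933  ]
jar [ 0.47926522 -0.15010658  0.09688219]
mug [0.74740967 0.10625043 0.0068195 ]
spoonA [0.57025313 0.05217177 0.00807693]
spoonB [0.47039152 0.07670348 0.00102133]
s lever [ 0.60170488 -0.01616406  0.13809589]
s dial [ 0.60748227 -0.02098418  0.05165255]
s jar [ 0.47892141 -0.15006203  0.10074322]
```

View pics/w0.png

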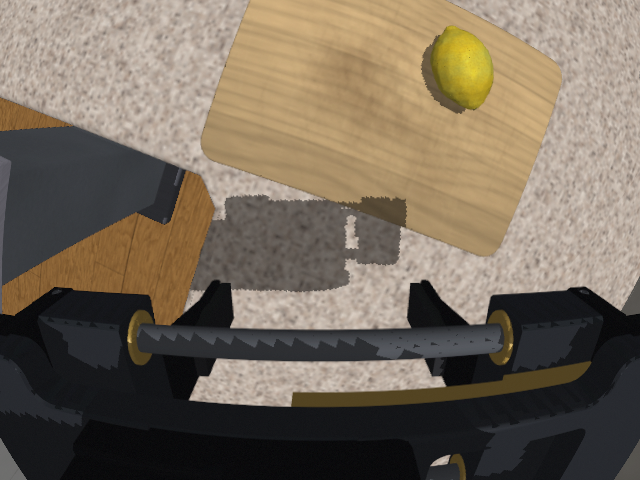

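View pics/side0z.png

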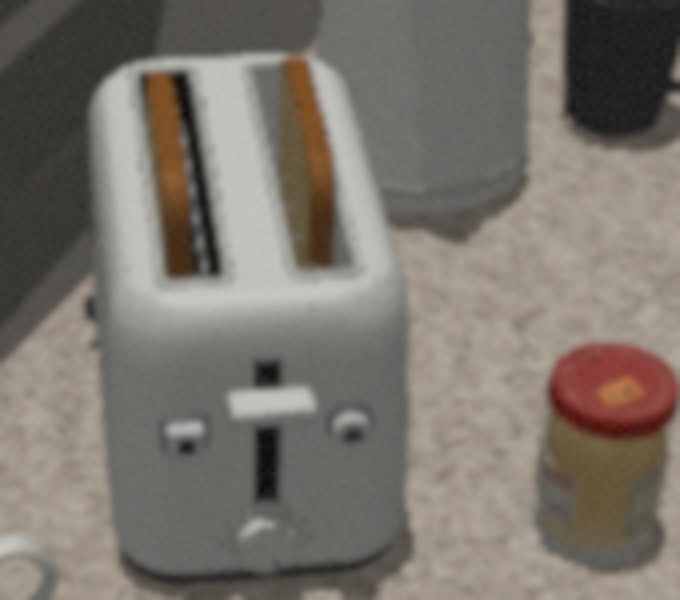

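View pics/arm0z.png

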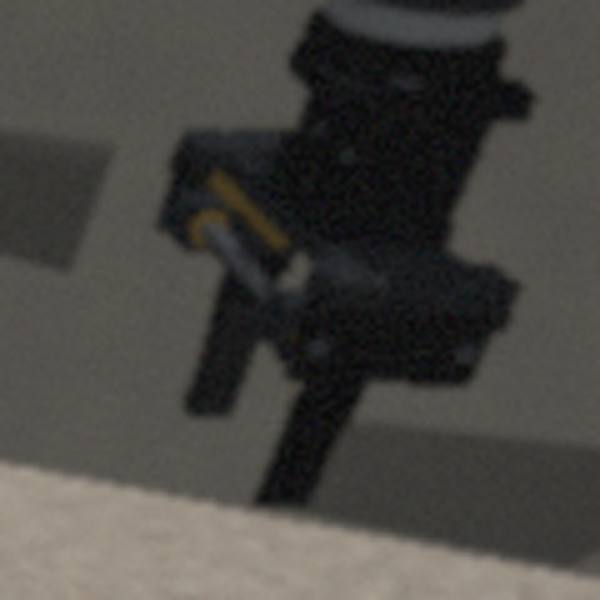

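```bash
python3 - <<'E'
from h import *
p,d=snapshot("wrist");i=camera_info("wrist");K=i['intrinsics'];T=i['tool_from_camera']
v,u=np.mgrid[:480,:640];x=u-K[0,2];y=v-K[1,2];r=np.hypot(x,y)+1e-9;th=r/K[0,0]
t=np.tan(th);P=np.stack([x/r*t*d,-y/r*t*d,-d],-1)
W=P@T[:3,:3].T+T[:3,3];W[d<=0]=np.nan
np.set_printoptions(precision=3,suppress=True)
for (a,b) in [(225,290),(215,330),(205,370),(190,395),(320,340),(320,400),(320,430),(100,300),(100,340),(100,370),(140,335),(60,293),(20,330),(20,400),(320,470),(450,470),(420,290),(350,395),(160,430)]: print((a,b),W[b,a],d[b,a])
Q=W.reshape(-1,3);Q=Q[np.isfinite(Q[:,0])]
for z0 in np.arange(-.2,.02,.01):
    m=(Q[:,2]>z0)&(Q[:,2]<z0+.01)&(abs(Q[:,0])<.15)&(abs(Q[:,1])<.15)
    if m.sum(): print(round(z0,2),m.sum(),Q[m].min(0)[:2],Q[m].max(0)[:2])
# side view of gripper
from scipy.spatial.transform import Rotation as R
s=env.observe();ws=cloud(np.load("pics/side0.npy"),camera_info("side"))
G=(ws-s['tool_pos'])@R.from_quat(s['tool_rot']).as_matrix()
Q=G[0:120,520:640].reshape(-1,3);Q=Q[np.isfinite(Q[:,0])]
print('side')
for z0 in np.arange(-.2,.02,.01):
    m=(Q[:,2]>z0)&(Q[:,2]<z0+.01)&(abs(Q[:,0])<.15)&(abs(Q[:,1])<.15)
    if m.sum(): print(round(z0,2),m.sum(),Q[m].min(0)[:2],Q[m].max(0)[:2])
E
```

```text
(225, 290) [-0.045 -0.011 -0.009] 0.16653866
(215, 330) [-0.027 -0.033 -0.083] 0.08891319
(205, 370) [-0.046  0.007 -0.048] 0.13425569
(190, 395) [-0.05   0.011 -0.059] 0.12461247
(320, 340) [-0.001 -0.032 -0.086] 0.08704894
(320, 400) [-0.001 -0.024 -0.098] 0.07741099
(320, 430) [-0.001 -0.026 -0.109] 0.06615858
(100, 300) [-0.063 -0.038 -0.08 ] 0.09035562
(100, 340) [-0.055 -0.035 -0.095] 0.077377394
(100, 370) [-0.059 -0.025 -0.094] 0.081192724
(140, 335) [-0.048 -0.032 -0.086] 0.08637408
(60, 293) [-0.081 -0.038 -0.077] 0.09399788
(20, 330) [-0.079 -0.037 -0.099] 0.072926834
(20, 400) [-0.074 -0.025 -0.113] 0.06350685
(320, 470) [-0.001 -0.026 -0.12 ] 0.055966917
(450, 470) [ 0.043  0.025 -0.084] 0.10484019
(420, 290) [ 0.045 -0.01  -0.009] 0.1671719
(350, 395) [ 0.006 -0.024 -0.097] 0.078860596
(160, 430) [-0.034 -0.025 -0.112] 0.06446326
-0.13 5793 [-0.052 -0.029] [ 0.016 -0.02 ]
-0.12 31296 [-0.097 -0.039] [0.095 0.015]
-0.11 17422 [-0.086 -0.039] [0.084 0.013]
-0.1 18879 [-0.093 -0.039] [0.092 0.028]
-0.09 17713 [-0.088 -0.039] [0.086 0.028]
-0.08 3416 [-0.088 -0.039] [0.085 
[... 463 characters left out ...]
0.054 -0.038] [0.012 0.038]
-0.16 163 [-0.055 -0.023] [0.013 0.022]
-0.15 203 [-0.055 -0.024] [0.018 0.024]
-0.14 212 [-0.054 -0.026] [0.015 0.023]
-0.13 211 [-0.055 -0.026] [0.016 0.026]
-0.12 646 [-0.1   -0.037] [0.093 0.037]
-0.11 350 [-0.1   -0.038] [0.093 0.038]
-0.1 325 [-0.097 -0.038] [0.088 0.04 ]
-0.09 395 [-0.091 -0.038] [0.088 0.039]
-0.08 269 [-0.092 -0.038] [0.085 0.038]
-0.07 33 [-0.085 -0.015] [0.067 0.027]
-0.06 97 [-0.065 -0.012] [0.059 0.012]
-0.05 104 [-0.062 -0.011] [0.057 0.013]
-0.04 101 [-0.059 -0.011] [0.056 0.012]
-0.03 97 [-0.058 -0.011] [0.051 0.013]
-0.02 100 [-0.057 -0.011] [0.052 0.013]
-0.01 87 [-0.056 -0.011] [0.051 0.013]
0.0 2 [ 0.046 -0.007] [ 0.047 -0.004]
```

```bash
python3 - <<'E'
from h import *
np.set_printoptions(precision=4,suppress=True)
ws=cloud(np.load("pics/side0.npy"),camera_info("side"));wt=cloud(np.load("pics/top0.npy"),camera_info("top"))
# crude yaw: ydir (-x, +y)
A=np.vstack([wt[120:260,300:480].reshape(-1,3),ws[120:270,265:360].reshape(-1,3)])
A=A[np.isfinite(A[:,0])]
top=wt[110:265,310:480];m=(top[...,2]>.168)&(top[...,2]<.185)
lab,n=0,0
nl,lab,st,c=cv2.connectedComponentsWithStats(m.astype(np.uint8));k=1+np.argmax(st[1:,4])
pts=top[lab==k][:,:2].astype(np.float32);r=cv2.minAreaRect(pts);print(r);b=cv2.boxPoints(r);print(b)
# end wall: plane from side cloud between z .03-.16
W=ws[180:262,275:352].reshape(-1,3)
best=None
W=W[(W[:,2]>.07)&(W[:,2]<.13)]
rng=np.random.default_rng(0)
for _ in range(2000):
    a,b_=W[rng.integers(len(W),size=2)][:,:2];dv=b_-a;L=np.hypot(*dv)
    if L<.05: continue
    nrm=np.array([dv[1],-dv[0]])/L
    if nrm[1]<0:nrm=-nrm
    h=(W[:,:2]-a)@nrm;ins=abs(h)<.002
    if best is None or ins.sum()>best[0]:best=(ins.sum(),nrm,ins)
I=W[best[2]][:,:2];c=I.mean(0);_,_,V=np.linalg.svd(I-c);nrm=V[1]*np.sign(V[1][1]);print('wall',best[0],len(W),nrm,'yaw from -x to +y',np.arctan2(nrm[1],-nrm[0]),'off',nrm@c)
np.save('pics/nrm.npy',nrm)
print('box yaw edges',[np.degrees(np.arctan2(*(b[(i+1)%4]-b[i])[::-1])) for i in range(2)], 'wallnormal deg',np.degrees(np.arctan2(nrm[1],nrm[0])))
yh=nrm;xh=np.array([yh[1],-yh[0]])
y0=nrm@c-.11
# x centre from top pts
tx=pts@xh; ty=pts@yh
print('x ext',np.percentile(tx,[.5,99.5]),'y ext',np.percentile(ty-y0,[.5,99.5]))
E
```

```text
((0.6776536703109741, -0.13445760309696198), (0.13411980867385864, 0.2331324815750122), 33.26567077636719)
[[ 0.5576 -0.0738]
 [ 0.6855 -0.2687]
 [ 0.7977 -0.1951]
 [ 0.6698 -0.0002]]
wall 742 1681 [-0.5439  0.8391] yaw from -x to +y 0.9956962421778871 off -0.3599407311736365
box yaw edges [np.float32(-56.73432), np.float32(33.265663)] wallnormal deg 122.95080764617116
x ext [0.4301 0.5614] y ext [-0.1258  0.1023]
```

```bash
python3 - <<'E'
from h import *
np.set_printoptions(precision=4,suppress=True)
ws=cloud(np.load("pics/side0.npy"),camera_info("side"));wt=cloud(np.load("pics/top0.npy"),camera_info("top"))
a=np.radians(123.1);yh=np.array([np.cos(a),np.sin(a)]);xh=np.array([yh[1],-yh[0]])
np.save('pics/fr.npy',np.r_[yh,xh])
for nm,w in(('side',ws),('top',wt)):
    Q=w.reshape(-1,3);Q=Q[np.isfinite(Q[:,0])]
    X=Q[:,:2]@xh-.4958;Y=Q[:,:2]@yh+.47;Z=Q[:,2]
    near=(abs(X)<.09)&(Y>-.2)&(Y<.15)
    for z0 in np.arange(.02,.21,.005):
        m=near&(Z>z0)&(Z<z0+.005)&(Y>.06)
        mm=m&(abs(X)>.022)&(abs(X)<.06)
        ml=m&(abs(X+.002)<.02)
        ms=near&(Z>z0)&(Z<z0+.005)
        f=lambda v:np.percentile(v,[5,50,95])*1e3 if len(v)>5 else None
        print(nm,round(z0,3),m.sum(),'wall',f(Y[mm]),'mid',f(Y[ml]),'X',np.percentile(X[ms],[1,99])*1e3 if ms.sum()>5 else None)
# lever
    m=near&(Z>.128)&(Z<.148)&(Y>.116)&(Y<.145)&(abs(X)<.035)
    print(nm,'lever',m.sum(),np.percentile(X[m],[2,50,98]),np.percentile(Y[m],[2,50,98]),np.percentile(Z[m],[50,98]))
E
```

```text
side 0.02 96 wall [104.9122 110.1138 112.5202] mid [110.603  111.1644 121.5349] X [-71.0178  85.4609]
side 0.025 122 wall [105.1715 110.3369 112.259 ] mid [109.7845 120.637  122.8744] X [-72.0697  87.0062]
side 0.03 132 wall [104.9593 109.9676 112.5573] mid [110.4506 121.9833 123.9672] X [-75.0273  84.9015]
side 0.035 137 wall [105.2857 109.9168 112.6772] mid [110.6156 122.3789 124.1675] X [-72.9683  87.3522]
side 0.04 139 wall [104.6012 109.7907 111.7492] mid [109.5992 121.9005 124.5844] X [-72.6607  88.1462]
side 0.045 151 wall [104.5681 109.7395 111.981 ] mid [110.5747 118.6321 124.4378] X [-75.7583  87.6878]
side 0.05 187 wall [104.6639 109.0653 111.2919] mid [108.8834 114.1159 123.5353] X [-69.0546  86.2754]
side 0.055 143 wall [103.9881 108.9069 111.3446] mid [107.8519 109.9559 114.7851] X [-75.0509  84.869 ]
side 0.06 165 wall [104.4278 109.2354 111.6915] mid [ 94.9558 109.1091 112.2497] X [-71.9479  88.2779]
side 0.065 143 wall [102.5536 109.2927 111.6208] mid [ 91.7097 109.5012 111.3952] X [-75.2842  85.842 ]
side 0.07 149 wall [101.8547 108.9251 110.8751] mid [ 92.8898 109.
[... 4836 characters left out ...]
87.6159]
top 0.165 245 wall [ 87.8612  99.6624 103.412 ] mid [100.1702 102.2405 104.0528] X [-69.3166  83.6021]
top 0.17 688 wall [64.2776 88.2055 99.1434] mid [ 64.2543  91.0984 100.1878] X [-66.0701  71.7556]
top 0.175 698 wall [62.2291 82.1001 93.1181] mid [61.3885 78.1572 93.1397] X [-59.8122  68.6946]
top 0.18 0 wall None mid None X [-43.1541  88.2515]
top 0.185 0 wall None mid None X [-43.1128  89.0899]
top 0.19 0 wall None mid None X [-43.0063  88.3376]
top 0.195 0 wall None mid None X [-43.0677  83.5371]
top 0.2 0 wall None mid None X [-42.398   39.9027]
top 0.205 0 wall None mid None X [-40.6872  38.5918]
top lever 249 [-0.0208 -0.002   0.017 ] [0.1166 0.1255 0.1344] [0.1379 0.1412]
```

```bash
cat >> h.py <<'E'
from scipy.spatial.transform import Rotation as R
def fr():
    a=np.radians(123.1);yh=np.array([np.cos(a),np.sin(a)]);return np.array([yh[1],-yh[0]]),yh
def w(X,Y): xh,yh=fr();return (X+.4958)*xh+(Y-.4705)*yh
def t(p): xh,yh=fr();p=np.asarray(p);return np.array([p[:2]@xh-.4958,p[:2]@yh+.4705,p[2]])
def delta(X,Y,z):
    s=env.observe();M=R.from_quat(s['tool_rot']).as_matrix()
    tgt=np.r_[w(X,Y),z];d=M.T@(tgt-s['tool_pos'])
    xh,_=fr();a=M.T@np.r_[xh,0];tw=np.arctan2(a[1],a[0])
    print('t',s['time_s'],'toaster-frame',t(s['tool_pos']).round(4),'target',tgt.round(4),'delta',d.round(4),'twist',round(tw,4),'tilt',M[:,2].round(4),'ft',s['ft_force'].round(2),'gap',round(s['finger_gap'],4))
E
python3 -c "
from h import *
delta(-.002,.165,.25)"
```

```text
t 0.2 toaster-frame [-0.6089 -0.1693  0.2219] target [0.5805 0.0137 0.25  ] delta [-0.4348 -0.5395 -0.0276] twist -1.7457 tilt [-5.e-04  1.e-03 -1.e+00] ft [ 0.68 -0.09 -0.62] gap 0.0869
```

Emit:
play_rows(deltas=[{"tx": -0.02,"ty": -0.02,"tz": -0.03,"twist": -0.1,"fingers": 1},{"tx": -0.05,"ty": -0.06,"tz": -0.03,"twist": -0.25,"fingers": 1},{"tx": -0.08,"ty": -0.1,"tz": -0.03,"twist": -0.4,"fingers": 1},{"tx": -0.11,"ty": -0.14,"tz": -0.03,"twist": -0.55,"fingers": 1},{"tx": -0.14,"ty": -0.175,"tz": -0.03,"twist": -0.7,"fingers": 1},{"tx": -0.17,"ty": -0.21,"tz": -0.03,"twist": -0.84,"fingers": 1},{"tx": -0.2,"ty": -0.25,"tz": -0.03,"twist": -0.98,"fingers": 1},{"tx": -0.23,"ty": -0.285,"tz": -0.03,"twist": -1.12,"fingers": 1},{"tx": -0.26,"ty": -0.325,"tz": -0.03,"twist": -1.26,"fingers": 1},{"tx": -0.29,"ty": -0.36,"tz": -0.03,"twist": -1.4,"fingers": 1}], grip_force=10)

```text
time_s: 1.2
tool_pos: [0.4731, -0.1879, 0.2527]
tool_rot: [0.993, 0.119, 0.0, 0.0]
ft_force: [0.9, -1.0, -0.2]
finger_gap: 0.0147
```

```bash
python3 -c "
from h import *
delta(-.002,.165,.25)"
```

```text
t 1.2 toaster-frame [-0.2021  0.0548  0.2527] target [0.5805 0.0137 0.25  ] delta [ 0.152  -0.1706  0.0026] twist -0.3394 tilt [ 5.e-04 -4.e-04 -1.e+00] ft [ 0.94 -1.01 -0.23] gap 0.0147
```

Emit:
play_rows(deltas=[{"tx": 0.025,"ty": -0.028,"twist": -0.06,"fingers": 1},{"tx": 0.055,"ty": -0.06,"twist": -0.13,"fingers": 1},{"tx": 0.085,"ty": -0.095,"twist": -0.2,"fingers": 1},{"tx": 0.115,"ty": -0.13,"twist": -0.27,"fingers": 1},{"tx": 0.14,"ty": -0.158,"twist": -0.32,"fingers": 1},{"tx": 0.152,"ty": -0.17,"twist": -0.34,"fingers": 1},{"tx": 0.152,"ty": -0.17,"twist": -0.34,"fingers": 1}])

```text
validation failed for argument at $.de...
```

```bash
python3 - <<'E'
from h import *
delta(-.002,.165,.25)
s=env.observe();M=R.from_quat(s['tool_rot']).as_matrix()
for n in("side","top"):
    p,d=snapshot(n);cv2.imwrite(f"pics/{n}1.png",p);np.save(f"pics/{n}1.npy",d)
    c=cloud(d,camera_info(n));G=(c-s['tool_pos'])@M
    Q=G.reshape(-1,3);Q=Q[np.isfinite(Q[:,0])];print(n)
    for z0 in np.arange(-.13,.006,.005):
        m=(Q[:,2]>z0)&(Q[:,2]<z0+.005)&(abs(Q[:,0])<.12)&(abs(Q[:,1])<.1)
        if m.sum()>3: print(round(z0,3),m.sum(),(np.percentile(Q[m],[1,99],axis=0)[:,:2]*1e3).round(1).tolist())
p,d=snapshot("wrist");cv2.imwrite("pics/w1.png",p);np.save("pics/w1.npy",d)
p=cv2.imread("pics/side1.png");cv2.imwrite("pics/side1z.png",cv2.resize(p[60:270,220:420],None,fx=2.8,fy=2.8,interpolation=cv2.INTER_CUBIC))
E
```

```text
t 1.2 toaster-frame [-0.2021  0.0548  0.2527] target [0.5805 0.0137 0.25  ] delta [ 0.152  -0.1706  0.0026] twist -0.3394 tilt [ 5.e-04 -4.e-04 -1.e+00] ft [ 0.94 -1.01 -0.23] gap 0.0147
side
-0.13 134 [[-50.2, -28.1], [15.6, 5.0]]
-0.125 163 [[-50.4, -28.0], [15.8, -18.6]]
-0.12 136 [[-50.0, -28.3], [15.7, 9.5]]
-0.115 1232 [[-94.4, -38.2], [92.5, 34.2]]
-0.11 443 [[-93.2, -39.2], [91.0, 20.2]]
-0.105 291 [[-92.3, -39.7], [91.0, 20.8]]
-0.1 222 [[-92.5, -40.0], [90.3, 19.7]]
-0.095 281 [[-86.1, -39.9], [84.6, -17.9]]
-0.09 348 [[-85.5, -40.1], [83.4, -7.3]]
-0.085 277 [[-86.2, -39.8], [84.3, 10.5]]
-0.08 140 [[-86.8, -40.6], [84.8, 21.2]]
-0.075 47 [[-86.5, -38.5], [84.4, 18.4]]
-0.065 22 [[-24.8, -12.7], [22.8, 0.8]]
-0.06 37 [[-24.4, -13.3], [22.8, 2.9]]
-0.055 51 [[-23.4, -13.9], [22.0, 6.9]]
-0.05 66 [[-21.8, -13.0], [20.2, 10.3]]
-0.045 50 [[-21.0, -13.3], [18.9, -2.0]]
-0.04 34 [[-21.1, -13.5], [18.1, 4.1]]
-0.035 39 [[-19.7, -13.8], [17.2, -7.8]]
-0.03 32 [[-18.1, -13.3], [16.7, 5.6]]
-0.025 32 [[-16.6, -13.1], [15.8, -3.4]]
-0.02 27 [[-16.7, -12.6], [14.9, 2.6]]
-0.015 28 [[-16.8, -12.4], [14.3, -2.8]]
-0.01 26 [[-16.5, -12.1], [15.3, 4.9]]
-0.005 27 [[-17.1, -13.7], [14.5, -7.3]]
top
-0.13 8 [[16.8, -34.9], [21.6, -29.4]]
-0.125 12 [[15.0, -35.0], [21.8, -27.1]]
-0.12 430 [[-87.4, -45.5], [99.1, 24.7]]
-0.115 2376 [[-88.6, -46.0], [99.4, 25.5]]
-0.11 126 [[-84.2, -47.2], [99.2, 9.9]]
-0.105 75 [[-88.0, -47.2], [98.0, 10.1]]
-0.1 441 [[-82.3, -46.6], [87.6, 26.5]]
-0.095 574 [[-58.7, -47.0], [74.0, 27.8]]
-0.09 430 [[-74.3, -46.8], [70.6, 9.9]]
-0.085 73 [[-79.0, -47.0], [90.5, 8.3]]
-0.08 46 [[-76.1, -47.3], [88.5, 12.7]]
-0.075 11 [[-80.3, -46.9], [91.2, -7.0]]
-0.03 6 [[-8.7, -19.5], [-1.2, -18.0]]
-0.025 6 [[-8.3, -19.9], [-0.1, -18.3]]
-0.015 5 [[-5.1, -18.9], [0.1, -16.0]]
```

View pics/side1z.png

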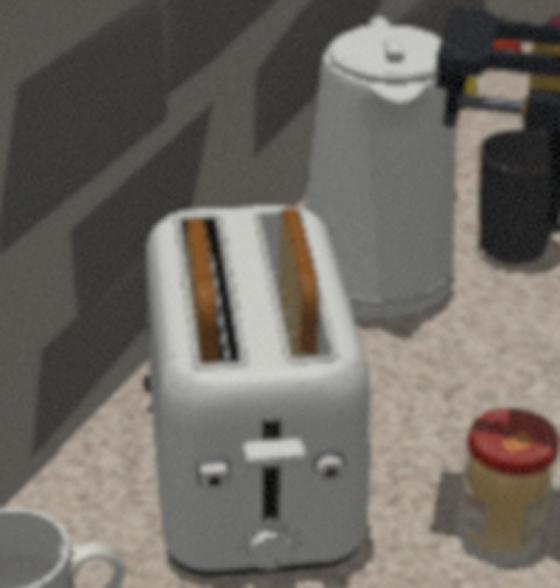

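View pics/w1.png

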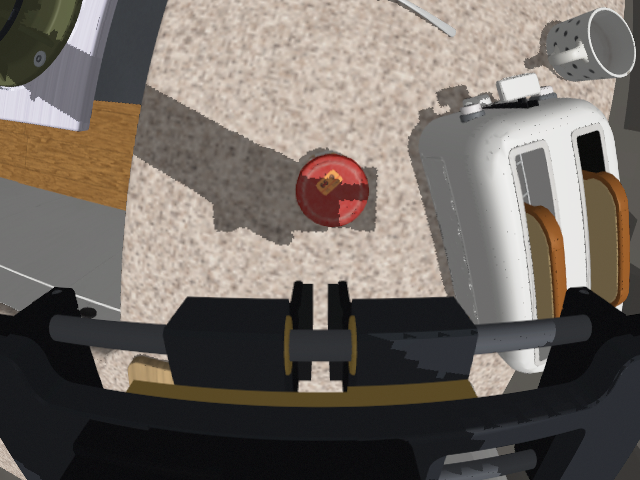

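Emit:
play_rows(deltas=[{"tx": 0.025,"ty": -0.028,"tz": 0,"twist": -0.06,"fingers": 1},{"tx": 0.055,"ty": -0.06,"tz": 0,"twist": -0.13,"fingers": 1},{"tx": 0.085,"ty": -0.095,"tz": 0,"twist": -0.2,"fingers": 1},{"tx": 0.115,"ty": -0.13,"tz": 0,"twist": -0.27,"fingers": 1},{"tx": 0.14,"ty": -0.158,"tz": 0,"twist": -0.32,"fingers": 1},{"tx": 0.15,"ty": -0.17,"tz": 0,"twist": -0.34,"fingers": 1},{"tx": 0.15,"ty": -0.17,"tz": 0,"twist": -0.34,"fingers": 1}])

```text
time_s: 2.05
tool_pos: [0.5794, 0.0111, 0.252]
tool_rot: [0.959, 0.283, -0.0, -0.001]
ft_force: [-0.6, -0.9, -0.8]
finger_gap: 0.0006
```

```bash
cat > look.py <<'E'
from h import *
import sys
k=sys.argv[1]
def gcloud(n,s):
    p,d=snapshot(n);cv2.imwrite(f"pics/{n}{k}.png",p);np.save(f"pics/{n}{k}.npy",d)
    return (cloud(d,camera_info(n))-s['tool_pos'])@R.from_quat(s['tool_rot']).as_matrix()
delta(-.002,.15,.16)
s=env.observe()
for n in("side","top"):
    Q=gcloud(n,s).reshape(-1,3);Q=Q[np.isfinite(Q[:,0])];print(n)
    for z0 in np.arange(-.13,.006,.005):
        m=(Q[:,2]>z0)&(Q[:,2]<z0+.005)&(abs(Q[:,0])<.12)&(abs(Q[:,1])<.1)
        if m.sum()>3: print(round(z0,3),m.sum(),(np.percentile(Q[m],[1,99],axis=0)[:,:2]*1e3).round(1).tolist())
s=env.observe()
p,d=snapshot("wrist");cv2.imwrite(f"pics/w{k}.png",p);np.save(f"pics/w{k}.npy",d);np.save(f"pics/ws{k}.npy",np.r_[s['tool_pos'],s['tool_rot']])
E
python3 look.py 2
```

```text
t 2.05 toaster-frame [-0.0043  0.1634  0.252 ] target [0.5887 0.0012 0.16  ] delta [0.0024 0.0135 0.092 ] twist -0.0037 tilt [-8.e-04  9.e-04 -1.e+00] ft [-0.57 -0.9  -0.8 ] gap 0.0006
side
-0.13 163 [[-49.5, -27.6], [16.4, 17.5]]
-0.125 209 [[-49.6, -28.1], [16.3, 17.6]]
-0.12 168 [[-49.9, -28.3], [16.5, 22.9]]
-0.115 1694 [[-94.1, -37.9], [93.2, 34.5]]
-0.11 563 [[-90.6, -38.8], [91.1, 20.1]]
-0.105 363 [[-92.7, -38.9], [91.4, 20.5]]
-0.1 294 [[-91.8, -38.8], [91.2, 19.9]]
-0.095 412 [[-84.9, -39.7], [85.9, 20.1]]
-0.09 448 [[-85.8, -39.6], [83.8, 29.1]]
-0.085 331 [[-85.1, -39.6], [84.1, -2.5]]
-0.08 188 [[-86.5, -39.8], [85.7, 13.7]]
-0.075 59 [[-86.7, -37.9], [86.0, 24.3]]
-0.07 6 [[-76.4, -13.4], [-5.5, 31.9]]
-0.065 6 [[-8.5, -11.1], [-5.6, 0.9]]
-0.06 41 [[-17.2, -12.7], [15.3, 1.6]]
-0.055 56 [[-16.4, -12.9], [15.2, 5.0]]
-0.05 78 [[-15.1, -12.6], [13.9, 7.0]]
-0.045 54 [[-13.8, -12.8], [12.3, -7.6]]
-0.04 44 [[-12.2, -12.7], [11.6, -7.4]]
-0.035 41 [[-12.4, -12.8], [10.5, -8.3]]
-0.03 37 [[-10.5, -12.2], [8.9, -1.0]]
-0.025 38 [[-10.8, -13.3], [8.4, -2.9]]
-0.02 38 [[-9.8, -12.5], [8.5, 6.8]]
-0.015 36 [[-9.7, -12.7], [8.5, 6.9]]
-0.01 35 [[-8.6, -13.1], [8.5, 6.4]]
-0.005 30 [[-8.8, -13.3], [8.3, 8.2]]
top
```

View pics/side2.png

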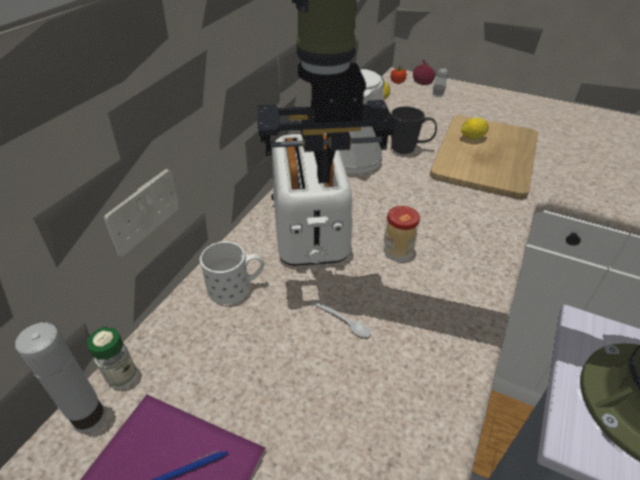

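View pics/w2.png

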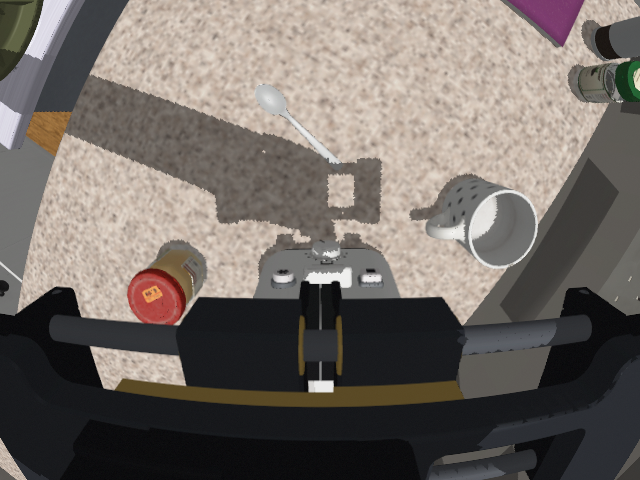

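The side view shows the hand over the lever end, with the shut fingertips just in front of the lever at px (325,165). In the wrist view the fingertips (320,290) are beside the lever (322,276). The body overhangs the fingers by about 26 mm. The lever therefore has to be pressed near its outer edge.

Emit:
play_rows(deltas=[{"tx": 0.002,"ty": 0.005,"tz": 0.03,"twist": -0.004,"fingers": 1},{"tx": 0.002,"ty": 0.012,"tz": 0.06,"twist": -0.004,"fingers": 1},{"tx": 0.002,"ty": 0.02,"tz": 0.088,"twist": -0.004,"fingers": 1},{"tx": 0.002,"ty": 0.02,"tz": 0.096,"twist": -0.004,"fingers": 1},{"tx": 0.002,"ty": 0.02,"tz": 0.096,"twist": -0.004,"fingers": 1}])

```text
time_s: 2.7
tool_pos: [0.5905, -0.0078, 0.1555]
tool_rot: [0.959, 0.283, -0.001, -0.0]
ft_force: [-0.2, 0.8, 0.9]
finger_gap: 0.0002
```

```bash
python3 - <<'E'
from h import *
delta(-.002,.143,.155)
p,d=snapshot("wrist");np.save("pics/w3.npy",d)
delta(-.002,.143,.155)
cv2.imwrite("pics/w3z.png",cv2.resize(p[180:400,200:440],None,fx=2.7,fy=2.7,interpolation=cv2.INTER_CUBIC))
i=camera_info("wrist");K=i['intrinsics'];T=i['tool_from_camera']
v,u=np.mgrid[:480,:640];x=u-K[0,2];y=v-K[1,2];r=np.hypot(x,y)+1e-9;tt=np.tan(r/K[0,0])
W=np.stack([x/r*tt*d,-y/r*tt*d,-d],-1)@T[:3,:3].T+T[:3,3];np.save("pics/w3c.npy",W)
# lever top: tool z about +0.0135..+0.02
Q=W.reshape(-1,3)
for z0 in np.arange(-.06,.05,.004):
    m=(Q[:,2]>z0)&(Q[:,2]<z0+.004)&(abs(Q[:,0])<.03)&(abs(Q[:,1])<.05)
    if m.sum()>5: print(round(z0,3),m.sum(),(np.percentile(Q[m],[1,99],axis=0)[:,:2]*1e3).round(1).tolist())
E
```

```text
t 2.7 toaster-frame [-0.0054  0.1415  0.1555] target [ 0.5925 -0.0047  0.155 ] delta [ 0.0034 -0.0015  0.0005] twist -0.0048 tilt [-2.8e-03 -5.0e-04 -1.0e+00] ft [-0.2   0.81  0.85] gap 0.0002
t 2.75 toaster-frame [-0.004   0.1417  0.1571] target [ 0.5925 -0.0047  0.155 ] delta [ 0.002  -0.0013  0.0021] twist -0.0037 tilt [-1.e-04 -3.e-04 -1.e+00] ft [-0.6   0.12  0.19] gap 0.0005
-0.06 17 [[-4.1, 0.8], [5.9, 7.1]]
-0.056 40 [[-4.1, -4.0], [6.0, 4.8]]
-0.052 472 [[-3.9, -1.0], [5.8, 8.8]]
-0.048 15 [[-4.5, -12.5], [6.0, 10.3]]
-0.044 128 [[-5.0, -12.7], [6.8, -10.1]]
-0.04 148 [[-5.1, -12.5], [7.0, -10.1]]
-0.036 150 [[-6.1, -12.9], [7.9, -10.0]]
-0.032 164 [[-6.2, -12.8], [8.1, -9.8]]
-0.028 172 [[-6.3, -12.8], [8.3, -6.0]]
-0.024 143 [[-6.6, -12.7], [9.0, -10.2]]
-0.02 254 [[-8.1, -12.9], [9.9, 41.5]]
-0.016 445 [[-7.4, -12.7], [9.3, 42.2]]
-0.012 191 [[-8.0, -12.7], [9.9, 39.7]]
-0.008 150 [[-7.7, -12.5], [9.6, 36.2]]
-0.004 138 [[-7.9, -12.7], [9.8, 34.6]]
0.0 21 [[-6.9, -12.5], [8.6, -10.1]]
0.016 24 [[-11.3, 5.3], [23.0, 6.5]]
0.02 108 [[-13.8, 4.5], [24.5, 7.3]]
0.024 20 [[-13.8, 5.5], [24.1, 7.2]]
```

View pics/w3z.png

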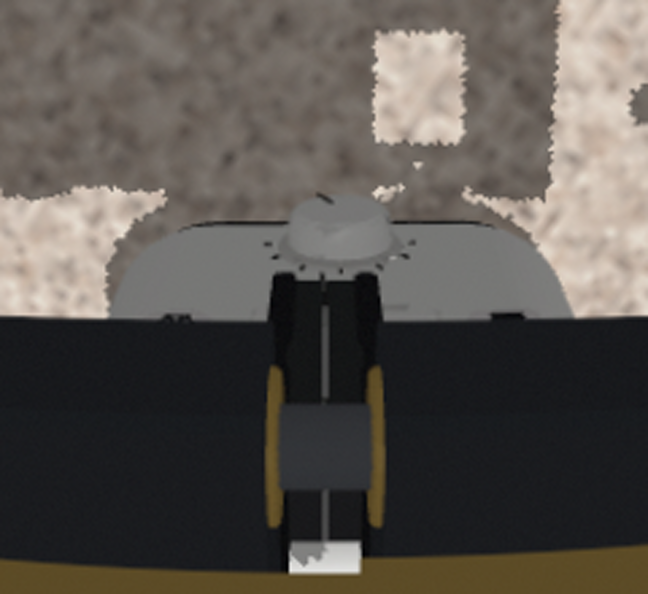

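Emit:
play_rows(deltas=[{"tx": 0.002,"ty": -0.001,"tz": 0.006,"twist": -0.004,"fingers": 1},{"tx": 0.002,"ty": -0.001,"tz": 0.011,"twist": -0.004,"fingers": 1},{"tx": 0.002,"ty": -0.001,"tz": 0.016,"twist": -0.004,"fingers": 1},{"tx": 0.002,"ty": -0.001,"tz": 0.021,"twist": -0.004,"fingers": 1},{"tx": 0.002,"ty": -0.001,"tz": 0.026,"twist": -0.004,"fingers": 1},{"tx": 0.002,"ty": -0.001,"tz": 0.032,"twist": -0.004,"fingers": 1},{"tx": 0.002,"ty": -0.001,"tz": 0.038,"twist": -0.004,"fingers": 1},{"tx": 0.002,"ty": -0.001,"tz": 0.044,"twist": -0.004,"fingers": 1},{"tx": 0.002,"ty": -0.001,"tz": 0.05,"twist": -0.004,"fingers": 1},{"tx": 0.002,"ty": -0.001,"tz": 0.056,"twist": -0.004,"fingers": 1}])

```text
time_s: 3.75
tool_pos: [0.5928, -0.004, 0.1]
tool_rot: [0.958, 0.286, -0.0, 0.0]
ft_force: [-0.6, -0.5, 0.1]
finger_gap: 0.0005
```

```bash
cat > l2.py <<'E'
from h import *
import sys
k=sys.argv[1]
delta(-.002,.146,.078)
p,d=snapshot("side");cv2.imwrite(f"pics/s{k}.png",cv2.resize(p[100:270,240:420],None,fx=3.5,fy=3.5,interpolation=cv2.INTER_CUBIC))
ws=cloud(d,camera_info("side"));Q=ws.reshape(-1,3);Q=Q[np.isfinite(Q[:,0])]
xh,yh=fr();X=Q[:,:2]@xh-.4958;Y=Q[:,:2]@yh+.4705;Z=Q[:,2]
m=(abs(X+.002)<.019)&(abs(X+.002)>.012)&(Y>.118)&(Y<.14)&(Z>.06)&(Z<.15)
print('lever pts z',m.sum(),np.percentile(Z[m],[2,50,98]).round(4) if m.sum() else '')
m=(abs(X)<.06)&(Y>-.1)&(Y<.06)&(Z>.18)&(Z<.215);print('bread-ish pts above .18',m.sum())
m=(abs(X)<.06)&(abs(X)>.03)&(Z>.03)&(Z<.09)&(Y>.1)&(Y<.115);print('wall Y',np.median(Y[m]))
delta(-.002,.146,.078)
snapshot("side");delta(-.002,.146,.078)
E
python3 l2.py 4
```

```text
t 3.75 toaster-frame [-0.0014  0.1434  0.1   ] target [ 0.5909 -0.0022  0.078 ] delta [-0.0006 -0.0026  0.022 ] twist 0.0023 tilt [-1.e-04 -1.e-04 -1.e+00] ft [-0.57 -0.45  0.1 ] gap 0.0005
lever pts z 59 [0.0926 0.0982 0.1006]
bread-ish pts above .18 0
wall Y 0.10919667130665364
t 3.8 toaster-frame [-0.002   0.1438  0.0989] target [ 0.5909 -0.0022  0.078 ] delta [ 0.0001 -0.0022  0.0209] twist 0.0023 tilt [-1.8e-03  1.0e-04 -1.0e+00] ft [-1.4   0.21 -1.1 ] gap 0.0006
t 3.85 toaster-frame [-0.0021  0.1438  0.0993] target [ 0.5909 -0.0022  0.078 ] delta [ 0.0001 -0.0022  0.0213] twist 0.0023 tilt [-0.002 -0.    -1.   ] ft [-0.07 -0.02  0.66] gap 0.0004
```

View pics/s4.png

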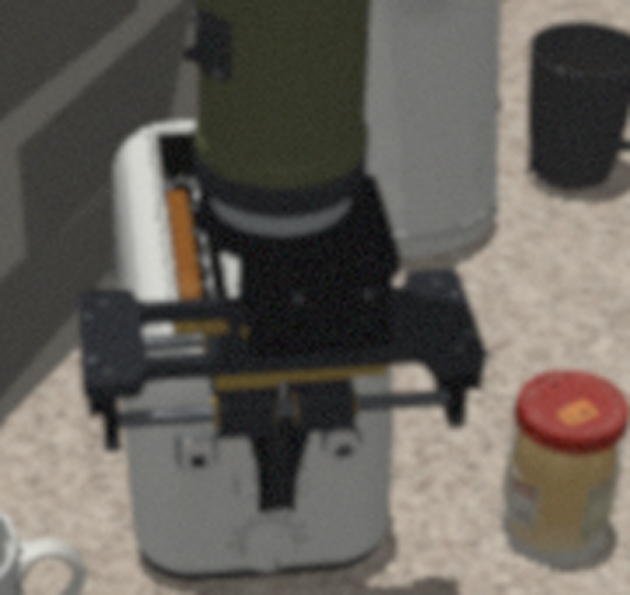

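The side view shows the fingertips on the lever, which is at about 0.099 m and following the hand (px (275,500) in the crop). The bread is sinking and the wall is unmoved. I now shift outward 2.5 mm and finish the stroke.

Emit:
play_rows(deltas=[{"tx": 0,"ty": -0.001,"tz": 0.003,"twist": 0,"fingers": 1},{"tx": 0,"ty": -0.002,"tz": 0.006,"twist": 0,"fingers": 1},{"tx": 0,"ty": -0.0025,"tz": 0.009,"twist": 0,"fingers": 1},{"tx": 0,"ty": -0.0025,"tz": 0.012,"twist": 0,"fingers": 1},{"tx": 0,"ty": -0.0025,"tz": 0.015,"twist": 0,"fingers": 1},{"tx": 0,"ty": -0.0025,"tz": 0.017,"twist": 0,"fingers": 1},{"tx": 0,"ty": -0.0025,"tz": 0.019,"twist": 0,"fingers": 1}])

```text
time_s: 4.55
tool_pos: [0.5914, -0.0019, 0.0813]
tool_rot: [0.958, 0.286, -0.0, 0.0]
ft_force: [0.4, 0.4, -0.6]
finger_gap: 0.0004
```

```bash
python3 l2.py 5
```

```text
t 4.55 toaster-frame [-0.0014  0.1459  0.0813] target [ 0.5909 -0.0022  0.078 ] delta [-0.0006 -0.0001  0.0033] twist 0.0023 tilt [-2.e-04 -1.e-04 -1.e+00] ft [ 0.43  0.39 -0.56] gap 0.0004
lever pts z 41 [0.0872 0.0932 0.095 ]
bread-ish pts above .18 0
wall Y 0.1094011775495094
t 4.6 toaster-frame [-0.0016  0.146   0.081 ] target [ 0.5909 -0.0022  0.078 ] delta [-0.0004  0.      0.003 ] twist 0.0022 tilt [-6.e-04  0.e+00 -1.e+00] ft [ 0.36 -0.48 -0.99] gap 0.0001
t 4.65 toaster-frame [-0.0015  0.146   0.0812] target [ 0.5909 -0.0022  0.078 ] delta [-0.0004  0.      0.0032] twist 0.0023 tilt [-5.e-04 -0.e+00 -1.e+00] ft [ 0.27 -0.34 -0.02] gap 0.0008
```

```bash
python3 - <<'E'
from h import *
p,d=snapshot("wrist");cv2.imwrite("pics/w5z.png",cv2.resize(p[180:400,200:440],None,fx=2.7,fy=2.7,interpolation=cv2.INTER_CUBIC))
E
```

```text
(no output)
```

View pics/s5.png

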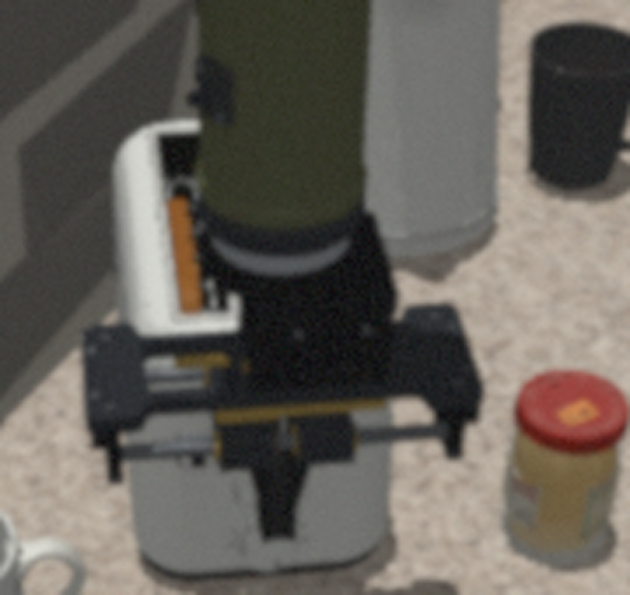

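View pics/w5z.png

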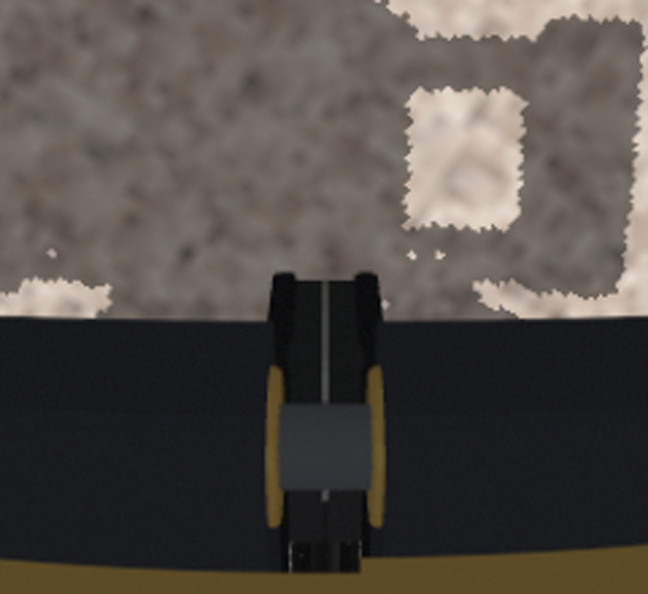

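```bash
python3 - <<'E'
from h import *
np.set_printoptions(precision=1,suppress=True,linewidth=150)
xh,yh=fr()
for n in("side","top"):
    Q=cloud(np.load(f"pics/{n}0.npy"),camera_info(n)).reshape(-1,3);Q=Q[np.isfinite(Q[:,0])]
    X=Q[:,:2]@xh-.4958;Y=Q[:,:2]@yh+.4705;Z=Q[:,2]
    for z0,z1 in((.085,.1),(.145,.151),(.151,.157)):
        m=(Z>z0)&(Z<z1)&(Y>.08)&(Y<.115)&(abs(X)<.075)
        print(n,z0,[(int(a*1e3),round(float(np.median(Y[m&(abs(X-a)<.005)])*1e3),1)) for a in np.arange(-.07,.071,.01) if (m&(abs(X-a)<.005)).sum()>3])
# fine finger/body geometry by side cam, fit current
s=env.observe();p,d=snapshot("side");G=((cloud(d,camera_info("side"))-s['tool_pos'])@R.from_quat(s['tool_rot']).as_matrix()).reshape(-1,3)*1e3
f=(abs(G[:,0])<7)&(G[:,2]>-50)&(G[:,2]<-5)&(abs(G[:,1])<20);print('finger front y',f.sum(),np.percentile(G[f,1],[2,10,25,50,75]))
for a,b in((10,20),(20,30),(30,42),(-20,-10),(-30,-20),(-42,-30),(75,86),(-86,-75)):
    f=(G[:,0]>a)&(G[:,0]<b)&(G[:,2]>-100)&(G[:,2]<-65)&(abs(G[:,1])<50);print(a,b,f.sum(),'y',np.percentile(G[f,1],[5,25,50,75]),'z',np.percentile(G[f,2],[50,90,97]))
print('lever now');E=(G[:,0]);
ws=cloud(d,camera_info("side")).reshape(-1,3);X=ws[:,:2]@xh-.4958;Y=ws[:,:2]@yh+.4705;Z=ws[:,2]
m=(abs(X+.002)<.019)&(abs(X+.002)>.01)&(Y>.116)&(Y<.14)&(Z>.06)&(Z<.14);print((np.c_[X,Y,Z][m]*1e3)[::3])
E
```

```text
side 0.085 [(-70, 94.4), (-60, 103.6), (-50, 107.7), (-40, 109.2), (-30, 109.2), (-19, 109.0), (-9, 109.0), (0, 109.0), (10, 109.4), (20, 109.9), (30, 109.8), (40, 110.0), (50, 106.1), (60, 99.7), (70, 88.3)]
side 0.145 [(-70, 89.7), (-60, 100.5), (-50, 105.4), (-40, 106.9), (-30, 107.0), (-19, 106.9), (-9, 107.4), (0, 107.1), (10, 107.5), (20, 107.2), (30, 107.6), (40, 107.4), (50, 103.8), (60, 95.2), (70, 85.5)]
side 0.151 [(-70, 90.6), (-60, 99.2), (-50, 104.4), (-40, 105.9), (-30, 106.1), (-19, 107.5), (-9, 106.8), (0, 107.2), (10, 107.0), (20, 106.1), (30, 107.1), (40, 105.5), (50, 102.4), (60, 92.0)]
top 0.085 [(-70, 90.5), (-60, 103.3), (-19, 109.6), (-9, 109.7), (10, 109.8), (20, 109.7)]
top 0.145 [(-70, 90.8), (-50, 105.4), (-19, 107.3), (-9, 107.9), (0, 108.4), (30, 107.7), (40, 107.2)]
top 0.151 [(-70, 87.4), (-60, 97.6), (-30, 107.0), (10, 107.0), (40, 106.4), (50, 103.1)]
finger front y 145 [-12.3 -11.5 -10.7  -9.8  -8.6]
10 20 104 y [-39.2 -37.6 -36.  -27. ] z [-92.6 -78.9 -75.8]
20 30 138 y [-38.4 -37.1 -30.6   7.6] z [-93.7 -80.5 -76.3]
30 42 113 y [-37.9 -31.8  -6.4  23.5] z [-87.6 -77.2 -68.3]
-20 -10 97 y [-38.9 -37.9 -36.5 -27.1] z [-92.7 -79.2 -77.2]
-30 -20 99 y [-38.7 -38.  -37.1 -27.8] z [-92.6 -78.3 -75.8]
-42 -30 63 y [-38.7 -37.1 -32.3 -25.5] z [-89.2 -81.7 -76.7]
75 86 73 y [-38.8 -37.6 -36.8 -35.9] z [-85.7 -74.2 -71.8]
-86 -75 87 y [-38.6 -37.2 -36.1 -31.6] z [-85.4 -74.  -72.2]
lever now
[[ 10.9 117.   92.9]
 [ 15.1 120.4  93.9]
 [  9.5 121.4  94.2]
 [ 11.6 122.8  93.1]
 [ 15.7 126.5  94.3]
 [ 10.1 126.6  93.8]
 [ 15.8 127.4  92.6]
 [ 10.5 130.7  95.1]
 [ 16.3 132.5  94.7]
 [ 10.5 130.7  92.5]
 [-20.9 134.7  93.1]
 [ 12.7 133.7  92.9]
 [-17.3 134.1  90.4]
 [ 14.7 135.   91.8]
 [  9.  134.2  90.5]
 [ 16.4 133.4  88. ]
 [ 10.9 134.2  88.2]]
```

The lever is stuck at about 0.094 m: at Y = 146 the tip slipped off its front edge, at about Y = 145.4. I raise the hand, come back in to Y ≈ 143.9 and press again.

Emit:
play_rows(deltas=[{"tx": 0,"ty": -0.003,"tz": 0,"twist": 0,"fingers": 1},{"tx": 0,"ty": -0.003,"tz": -0.012,"twist": 0,"fingers": 1},{"tx": 0,"ty": -0.003,"tz": -0.024,"twist": 0,"fingers": 1},{"tx": 0,"ty": 0.0,"tz": -0.024,"twist": 0,"fingers": 1},{"tx": 0,"ty": 0.0021,"tz": -0.024,"twist": 0,"fingers": 1},{"tx": 0,"ty": 0.0021,"tz": -0.024,"twist": 0,"fingers": 1},{"tx": 0,"ty": 0.0021,"tz": -0.017,"twist": 0,"fingers": 1},{"tx": 0,"ty": 0.0021,"tz": -0.013,"twist": 0,"fingers": 1},{"tx": 0,"ty": 0.0021,"tz": -0.01,"twist": 0,"fingers": 1},{"tx": 0,"ty": 0.0021,"tz": -0.007,"twist": 0,"fingers": 1}])

```text
time_s: 5.75
tool_pos: [0.5922, -0.0036, 0.0879]
tool_rot: [0.958, 0.286, -0.0, -0.0]
ft_force: [-1.2, -0.1, 0.4]
finger_gap: 0.0006
```

```bash
python3 l2.py 6
```

```text
t 5.75 toaster-frame [-0.0017  0.1441  0.0879] target [ 0.5909 -0.0022  0.078 ] delta [-0.0003 -0.0019  0.0099] twist 0.0024 tilt [-0.001  0.    -1.   ] ft [-1.22 -0.05  0.41] gap 0.0006
lever pts z 54 [0.08   0.086  0.0885]
bread-ish pts above .18 0
wall Y 0.1092477035570723
t 5.8 toaster-frame [-0.0018  0.1442  0.0875] target [ 0.5909 -0.0022  0.078 ] delta [-0.0002 -0.0018  0.0095] twist 0.0025 tilt [-1.4e-03  1.0e-04 -1.0e+00] ft [-0.12 -0.34 -0.21] gap 0.0003
t 5.85 toaster-frame [-0.0017  0.1442  0.0878] target [ 0.5909 -0.0022  0.078 ] delta [-0.0003 -0.0018  0.0098] twist 0.0025 tilt [-1.2e-03  2.0e-04 -1.0e+00] ft [-0.45  0.53 -0.41] gap 0.0006
```

Emit:
play_rows(deltas=[{"tx": 0,"ty": 0,"tz": 0.002,"twist": 0,"fingers": 1},{"tx": 0,"ty": 0,"tz": 0.004,"twist": 0,"fingers": 1},{"tx": 0,"ty": 0,"tz": 0.006,"twist": 0,"fingers": 1},{"tx": 0,"ty": 0,"tz": 0.0075,"twist": 0,"fingers": 1},{"tx": 0,"ty": 0,"tz": 0.0075,"twist": 0,"fingers": 1}])

```text
time_s: 6.35
tool_pos: [0.5925, -0.0032, 0.081]
tool_rot: [0.958, 0.286, 0.0, -0.0]
ft_force: [-0.5, 0.3, -0.8]
finger_gap: 0.0007
```

```bash
python3 l2.py 7
```

```text
t 6.35 toaster-frame [-0.0012  0.1442  0.081 ] target [ 0.5909 -0.0022  0.078 ] delta [-0.0008 -0.0018  0.003 ] twist 0.0028 tilt [-0.e+00  3.e-04 -1.e+00] ft [-0.54  0.35 -0.83] gap 0.0007
lever pts z 53 [0.0715 0.0792 0.0822]
bread-ish pts above .18 0
wall Y 0.1092150301710487
t 6.4 toaster-frame [-0.0012  0.1442  0.0809] target [ 0.5909 -0.0022  0.078 ] delta [-0.0008 -0.0018  0.0029] twist 0.0027 tilt [-1.e-04  4.e-04 -1.e+00] ft [0.02 1.08 0.32] gap 0.0005
t 6.45 toaster-frame [-0.0012  0.1442  0.0809] target [ 0.5909 -0.0022  0.078 ] delta [-0.0008 -0.0018  0.0029] twist 0.0027 tilt [-2.e-04  3.e-04 -1.e+00] ft [0.13 1.67 0.14] gap 0.0008
```

Emit:
play_rows(deltas=[{"tx": 0,"ty": 0,"tz": 0.0006,"twist": 0,"fingers": 1},{"tx": 0,"ty": 0,"tz": 0.0012,"twist": 0,"fingers": 1},{"tx": 0,"ty": 0,"tz": 0.0018,"twist": 0,"fingers": 1},{"tx": 0,"ty": 0,"tz": 0.0018,"twist": 0,"fingers": 1}])

```text
time_s: 6.85
tool_pos: [0.5926, -0.0031, 0.0796]
tool_rot: [0.958, 0.286, 0.0, -0.0]
ft_force: [-2.8, 3.1, 4.4]
finger_gap: 0.0007
```

```bash
python3 l2.py 8
```

```text
t 6.85 toaster-frame [-0.0011  0.1443  0.0796] target [ 0.5909 -0.0022  0.078 ] delta [-0.0009 -0.0017  0.0016] twist 0.0028 tilt [ 1.e-04  2.e-04 -1.e+00] ft [-2.79  3.06  4.39] gap 0.0007
lever pts z 54 [0.0717 0.0783 0.0811]
bread-ish pts above .18 0
wall Y 0.10937400572194786
t 6.9 toaster-frame [-0.0011  0.1443  0.0796] target [ 0.5909 -0.0022  0.078 ] delta [-0.0009 -0.0017  0.0016] twist 0.0028 tilt [ 1.e-04  2.e-04 -1.e+00] ft [-2.14  2.73  5.85] gap 0.0005
t 6.95 toaster-frame [-0.0011  0.1443  0.0796] target [ 0.5909 -0.0022  0.078 ] delta [-0.0009 -0.0017  0.0016] twist 0.0028 tilt [ 2.e-04  3.e-04 -1.e+00] ft [-1.79  2.72  4.38] gap 0.0005
```

Emit:
play_rows(deltas=[{"tx": 0,"ty": -0.0005,"tz": 0,"twist": 0,"fingers": 1},{"tx": 0,"ty": -0.0005,"tz": 0.0004,"twist": 0,"fingers": 1},{"tx": 0,"ty": -0.0005,"tz": 0.0004,"twist": 0,"fingers": 1}])

```text
time_s: 7.25
tool_pos: [0.5926, -0.0031, 0.0793]
tool_rot: [0.958, 0.286, 0.0, 0.0]
ft_force: [-2.6, 2.4, 6.0]
finger_gap: 0.0007
```

```bash
python3 l2.py 9
```

```text
t 7.25 toaster-frame [-0.001   0.1443  0.0793] target [ 0.5909 -0.0022  0.078 ] delta [-0.001  -0.0017  0.0013] twist 0.0024 tilt [ 7.e-04 -2.e-04 -1.e+00] ft [-2.64  2.44  6.03] gap 0.0007
lever pts z 54 [0.0731 0.0787 0.0806]
bread-ish pts above .18 0
wall Y 0.10945202640956428
t 7.3 toaster-frame [-0.001   0.1443  0.0793] target [ 0.5909 -0.0022  0.078 ] delta [-0.001  -0.0017  0.0013] twist 0.0025 tilt [ 7.e-04 -1.e-04 -1.e+00] ft [-2.52  2.9   5.91] gap 0.0005
t 7.35 toaster-frame [-0.0011  0.1443  0.0793] target [ 0.5909 -0.0022  0.078 ] delta [-0.0009 -0.0017  0.0013] twist 0.0024 tilt [ 7.e-04 -1.e-04 -1.e+00] ft [-2.83  2.71  6.29] gap 0.0005
```

Emit:
play_rows(deltas=[{"tx": 0,"ty": -0.0005,"tz": -0.003,"twist": 0,"fingers": 1},{"tx": 0,"ty": -0.001,"tz": -0.015,"twist": 0,"fingers": 1},{"tx": 0,"ty": -0.01,"tz": -0.04,"twist": 0,"fingers": 1},{"tx": 0.02,"ty": -0.03,"tz": -0.07,"twist": 0,"fingers": 1},{"tx": 0.05,"ty": -0.05,"tz": -0.1,"twist": 0,"fingers": 1},{"tx": 0.07,"ty": -0.06,"tz": -0.12,"twist": 0,"fingers": 1},{"tx": 0.07,"ty": -0.06,"tz": -0.12,"twist": 0,"fingers": 1}])

```text
time_s: 8.05
tool_pos: [0.6205, 0.0897, 0.2031]
tool_rot: [0.958, 0.288, 0.004, -0.0]
ft_force: [0.6, 0.2, 0.9]
finger_gap: 0.0008
```

```bash
cat > l3.py <<'E'
from h import *
import sys
k=sys.argv[1]
delta(-.041,.15,.15)
xh,yh=fr()
for n in("side","top"):
    p,d=snapshot(n);cv2.imwrite(f"pics/{n}{k}.png",p);np.save(f"pics/{n}{k}.npy",d)
    Q=cloud(d,camera_info(n)).reshape(-1,3);Q=Q[np.isfinite(Q[:,0])]
    X=Q[:,:2]@xh-.4958;Y=Q[:,:2]@yh+.4705;Z=Q[:,2]
    m=(abs(X+.002)<.019)&(Y>.118)&(Y<.134)&(Z>.055)&(Z<.15)
    print(n,'lever z',m.sum(),np.percentile(Z[m],[10,50,80,98]).round(4) if m.sum() else '', 'X,Y',np.percentile(X[m],[2,98]).round(4) if m.sum() else'')
    for nm,c in(('def',-.041),('can',.037)):
        m=(abs(X-c)<.008)&(abs(Z-.108)<.008)&(Y>.1)&(Y<.13);print(nm,m.sum(),np.percentile(Y[m],[50,80,95]).round(4) if m.sum() else'')
        m=(abs(X-c)<.025)&(Z>.08)&(Z<.13)&(Y>.1155)&(Y<.13);print('  key X range',np.percentile(X[m],[2,50,98]).round(4) if m.sum() else'',np.percentile(Z[m],[2,50,98]).round(4) if m.sum() else'')
    m=(abs(X)<.06)&(abs(X)>.03)&(Z>.03)&(Z<.09)&(Y>.1)&(Y<.115);print('wall Y',np.median(Y[m]))
    p0=cv2.imread(f"pics/{n}0.png").astype(int)
    reg=dict(side=(120,270,265,355),top=(115,260,315,475))[n]
cv2.imwrite(f"pics/s{k}z.png",cv2.resize(cv2.imread(f"pics/side{k}.png")[100:270,240:420],None,fx=3.5,fy=3.5,interpolation=cv2.INTER_CUBIC))
E
python3 l3.py 10
```

```text
t 8.05 toaster-frame [0.073  0.2067 0.2031] target [ 0.556  -0.0201  0.15  ] delta [-0.1148  0.0559  0.0524] twist 0.0067 tilt [ 0.0073  0.0029 -1.    ] ft [0.57 0.22 0.86] gap 0.0008
side lever z 139 [0.0754 0.0789 0.0798 0.0813] X,Y [-0.0203  0.0164]
def 60 [0.1192 0.1203 0.1213]
  key X range [-0.0492 -0.0414 -0.0195] [0.0801 0.1104 0.1185]
can 59 [0.1198 0.1205 0.1212]
  key X range [0.0277 0.0369 0.0447] [0.1006 0.1107 0.1189]
wall Y 0.10928392048931174
top lever z 178 [0.0778 0.08   0.0811 0.0826] X,Y [-0.0201  0.0157]
def 19 [0.1185 0.1197 0.1201]
  key X range [-0.0492 -0.038  -0.0175] [0.0801 0.1147 0.1185]
can 14 [0.1192 0.1199 0.1201]
  key X range [0.0132 0.0338 0.0447] [0.0804 0.1154 0.1197]
wall Y 0.10717794332528469
```

View pics/s10z.png

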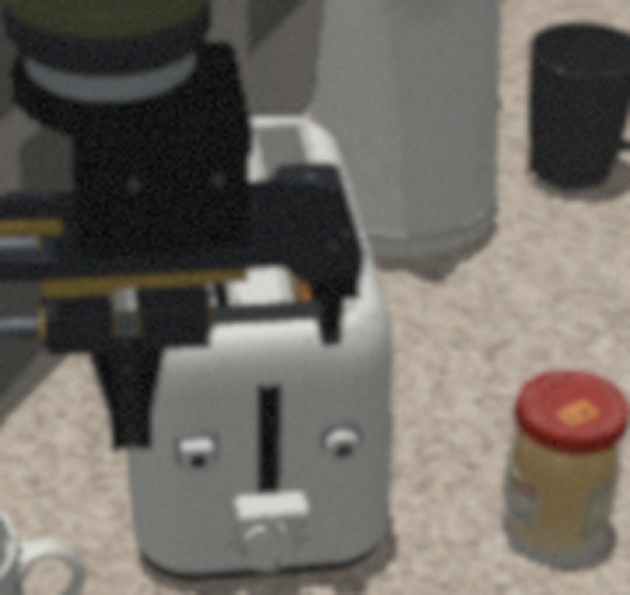

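The side view shows the lever at the bottom (crop px (270,505), top at about 0.0795 m) and the bread sunk. Both keys are out and the wall is in place. Now the defrost key, at crop px (342,440).

Emit:
play_rows(deltas=[{"tx": -0.03,"ty": 0.01,"tz": 0,"twist": 0.005,"fingers": 1},{"tx": -0.07,"ty": 0.025,"tz": 0.01,"twist": 0.005,"fingers": 1},{"tx": -0.1,"ty": 0.04,"tz": 0.03,"twist": 0.005,"fingers": 1},{"tx": -0.115,"ty": 0.055,"tz": 0.05,"twist": 0.005,"fingers": 1},{"tx": -0.115,"ty": 0.06,"tz": 0.075,"twist": 0.005,"fingers": 1},{"tx": -0.115,"ty": 0.06,"tz": 0.093,"twist": 0.005,"fingers": 1},{"tx": -0.115,"ty": 0.06,"tz": 0.095,"twist": 0.005,"fingers": 1},{"tx": -0.115,"ty": 0.06,"tz": 0.095,"twist": 0.005,"fingers": 1}])

```text
time_s: 8.95
tool_pos: [0.5536, -0.0291, 0.103]
tool_rot: [0.959, 0.283, -0.001, -0.0]
ft_force: [0.1, 0.3, -0.2]
finger_gap: 0.0004
```

```bash
cat > l4.py <<'E'
from h import *
import sys
xh,yh=fr();F=[]
for i in range(6):
    s=env.observe();F.append(s['ft_force'])
    if i in(0,5): delta(-.041,.132,.108)
    if i<5:
        p,d=snapshot("side")
F=np.array(F);print('mean f x,y(outward),z',(F[:,:2]@xh).mean().round(2),(F[:,:2]@yh).mean().round(2),F[:,2].mean().round(2))
cv2.imwrite(f"pics/k{sys.argv[1]}.png",cv2.resize(p[100:270,240:420],None,fx=3.5,fy=3.5,interpolation=cv2.INTER_CUBIC))
E
python3 l4.py 0
```

```text
t 8.95 toaster-frame [-0.048   0.1438  0.103 ] target [ 0.5658 -0.0352  0.108 ] delta [ 0.007   0.0118 -0.005 ] twist -0.0043 tilt [-2.3e-03 -2.0e-04 -1.0e+00] ft [ 0.05  0.27 -0.19] gap 0.0004
t 9.2 toaster-frame [-0.0458  0.1439  0.1048] target [ 0.5658 -0.0352  0.108 ] delta [ 0.0048  0.0119 -0.0032] twist -0.0025 tilt [ 1.6e-03 -5.0e-04 -1.0e+00] ft [0.75 0.27 0.16] gap 0.0006
mean f x,y(outward),z 0.16 0.08 0.27
```

View pics/k0.png

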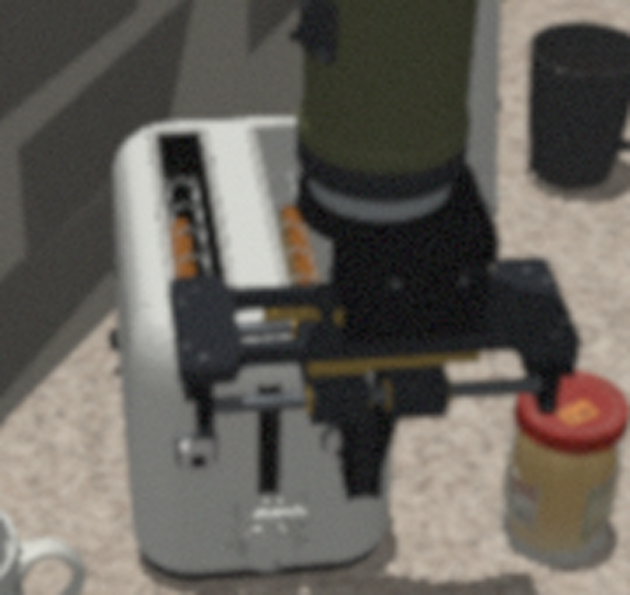

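Emit:
play_rows(deltas=[{"tx": 0.002,"ty": 0,"tz": -0.003,"twist": -0.002,"fingers": 1},{"tx": 0.005,"ty": 0,"tz": -0.0035,"twist": -0.002,"fingers": 1},{"tx": 0.005,"ty": 0.004,"tz": -0.0035,"twist": -0.002,"fingers": 1},{"tx": 0.005,"ty": 0.008,"tz": -0.0035,"twist": -0.002,"fingers": 1},{"tx": 0.005,"ty": 0.01,"tz": -0.0035,"twist": -0.002,"fingers": 1},{"tx": 0.005,"ty": 0.01,"tz": -0.0035,"twist": -0.002,"fingers": 1}])

```text
time_s: 9.8
tool_pos: [0.5644, -0.0342, 0.1071]
tool_rot: [0.959, 0.284, -0.0, -0.0]
ft_force: [-0.1, -0.2, -0.6]
finger_gap: 0.0007
```

```bash
python3 l4.py 1
```

```text
t 9.8 toaster-frame [-0.0417  0.1336  0.1071] target [ 0.5658 -0.0352  0.108 ] delta [ 0.0007  0.0016 -0.0009] twist -0.0016 tilt [-3.e-04 -1.e-04 -1.e+00] ft [-0.1  -0.16 -0.56] gap 0.0007
t 10.05 toaster-frame [-0.0414  0.1344  0.1073] target [ 0.5658 -0.0352  0.108 ] delta [ 0.0004  0.0024 -0.0007] twist -0.0005 tilt [-2.e-04  0.e+00 -1.e+00] ft [0.03 0.13 0.79] gap 0.0005
mean f x,y(outward),z -0.16 0.02 0.01
```

Emit:
play_rows(deltas=[{"tx": 0,"ty": 0.001,"tz": 0,"twist": 0,"fingers": 1},{"tx": 0,"ty": 0.002,"tz": 0,"twist": 0,"fingers": 1},{"tx": 0,"ty": 0.003,"tz": 0,"twist": 0,"fingers": 1},{"tx": 0,"ty": 0.004,"tz": 0,"twist": 0,"fingers": 1},{"tx": 0,"ty": 0.005,"tz": 0,"twist": 0,"fingers": 1}])

```text
time_s: 10.55
tool_pos: [0.5669, -0.0375, 0.1073]
tool_rot: [0.959, 0.285, -0.0, -0.0]
ft_force: [-0.9, 1.2, 0.2]
finger_gap: 0.001
```

```bash
python3 l4.py 2
```

```text
t 10.55 toaster-frame [-0.0414  0.1295  0.1073] target [ 0.5658 -0.0352  0.108 ] delta [ 0.0004 -0.0025 -0.0007] twist -0.0006 tilt [-5.e-04  3.e-04 -1.e+00] ft [-0.94  1.16  0.23] gap 0.001
t 10.8 toaster-frame [-0.0414  0.1295  0.1073] target [ 0.5658 -0.0352  0.108 ] delta [ 0.0004 -0.0025 -0.0007] twist -0.0005 tilt [-3.e-04  1.e-04 -1.e+00] ft [-0.78  1.32  0.65] gap 0.0005
mean f x,y(outward),z 0.06 1.36 0.66
```

Emit:
play_rows(deltas=[{"tx": 0,"ty": 0.001,"tz": 0,"twist": 0,"fingers": 1},{"tx": 0,"ty": 0.002,"tz": 0,"twist": 0,"fingers": 1},{"tx": 0,"ty": 0.003,"tz": 0,"twist": 0,"fingers": 1},{"tx": 0,"ty": 0.003,"tz": 0,"twist": 0,"fingers": 1}])

```text
time_s: 11.2
tool_pos: [0.5686, -0.0401, 0.1073]
tool_rot: [0.959, 0.285, -0.0, -0.0]
ft_force: [-1.5, 1.8, 1.7]
finger_gap: 0.0006
```

```bash
python3 l4.py 3
```

```text
t 11.2 toaster-frame [-0.0414  0.1264  0.1073] target [ 0.5658 -0.0352  0.108 ] delta [ 0.0004 -0.0056 -0.0007] twist -0.0007 tilt [-3.e-04  2.e-04 -1.e+00] ft [-1.55  1.77  1.67] gap 0.0006
t 11.45 toaster-frame [-0.0414  0.1264  0.1073] target [ 0.5658 -0.0352  0.108 ] delta [ 0.0003 -0.0056 -0.0007] twist -0.0006 tilt [-1.e-04  0.e+00 -1.e+00] ft [-1.83  1.98  2.11] gap 0.0006
mean f x,y(outward),z -0.37 2.36 1.17
```

Emit:
play_rows(deltas=[{"tx": 0,"ty": 0.0003,"tz": 0,"twist": 0,"fingers": 1},{"tx": 0,"ty": 0.0006,"tz": 0,"twist": 0,"fingers": 1},{"tx": 0,"ty": 0.0006,"tz": 0,"twist": 0,"fingers": 1}])

```text
time_s: 11.75
tool_pos: [0.5689, -0.0406, 0.1073]
tool_rot: [0.959, 0.285, -0.0, -0.0]
ft_force: [-1.6, 2.4, 1.2]
finger_gap: 0.0005
```

```bash
python3 l4.py 4
```

```text
t 11.75 toaster-frame [-0.0414  0.1259  0.1073] target [ 0.5658 -0.0352  0.108 ] delta [ 0.0004 -0.0061 -0.0007] twist -0.0006 tilt [-4.e-04  2.e-04 -1.e+00] ft [-1.59  2.38  1.19] gap 0.0005
t 12.0 toaster-frame [-0.0414  0.1258  0.1073] target [ 0.5658 -0.0352  0.108 ] delta [ 0.0004 -0.0062 -0.0007] twist -0.0005 tilt [-3.e-04  1.e-04 -1.e+00] ft [-2.35  2.19  2.35] gap 0.0008
mean f x,y(outward),z -0.65 3.07 1.51
```

Emit:
play_rows(deltas=[{"tx": 0,"ty": 0.0003,"tz": 0,"twist": 0,"fingers": 1},{"tx": 0,"ty": 0.0004,"tz": 0,"twist": 0,"fingers": 1}])

```text
time_s: 12.2
tool_pos: [0.5689, -0.0406, 0.1073]
tool_rot: [0.959, 0.285, -0.0, -0.0]
ft_force: [-3.4, 3.3, 2.5]
finger_gap: 0.0006
```

```bash
python3 l4.py 5
```

```text
t 12.2 toaster-frame [-0.0414  0.1258  0.1073] target [ 0.5658 -0.0352  0.108 ] delta [ 0.0004 -0.0062 -0.0007] twist -0.0004 tilt [-7.e-04  5.e-04 -1.e+00] ft [-3.39  3.31  2.5 ] gap 0.0006
t 12.45 toaster-frame [-0.0414  0.1258  0.1073] target [ 0.5658 -0.0352  0.108 ] delta [ 0.0004 -0.0062 -0.0007] twist -0.0004 tilt [-6.e-04  4.e-04 -1.e+00] ft [-2.71  2.79  2.43] gap 0.0004
mean f x,y(outward),z -0.9 4.81 2.1
```

View pics/k5.png

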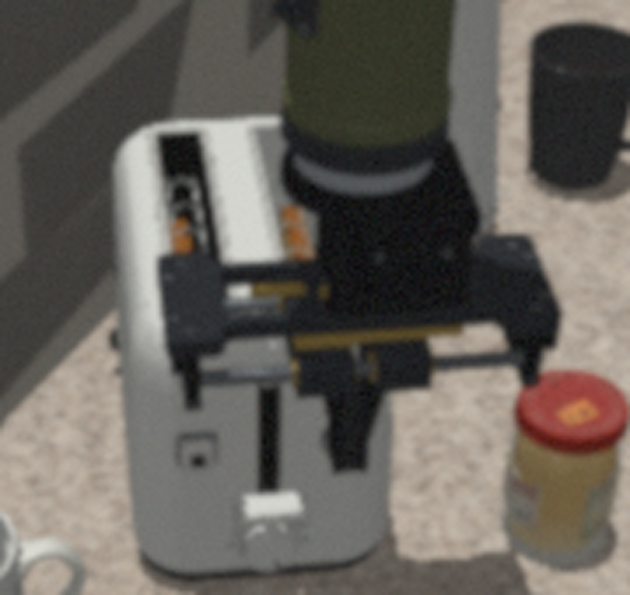

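The force rose to 4.8 N with no further travel, so the key is at its stop. I draw straight out, then away.

Emit:
play_rows(deltas=[{"tx": 0,"ty": -0.003,"tz": 0,"twist": 0,"fingers": 1},{"tx": 0,"ty": -0.008,"tz": 0,"twist": 0,"fingers": 1},{"tx": 0,"ty": -0.016,"tz": 0,"twist": 0,"fingers": 1},{"tx": 0,"ty": -0.03,"tz": -0.01,"twist": 0,"fingers": 1},{"tx": 0,"ty": -0.045,"tz": -0.04,"twist": 0,"fingers": 1},{"tx": 0,"ty": -0.06,"tz": -0.07,"twist": 0,"fingers": 1},{"tx": -0.03,"ty": -0.07,"tz": -0.1,"twist": 0,"fingers": 1},{"tx": -0.06,"ty": -0.08,"tz": -0.12,"twist": 0,"fingers": 1},{"tx": -0.09,"ty": -0.09,"tz": -0.12,"twist": 0,"fingers": 1},{"tx": -0.09,"ty": -0.09,"tz": -0.12,"twist": 0,"fingers": 1}])

```text
time_s: 13.45
tool_pos: [0.4422, -0.0156, 0.2286]
tool_rot: [0.959, 0.284, -0.0, 0.003]
ft_force: [0.3, -0.3, -0.7]
finger_gap: 0.0003
```

```bash
python3 l3.py 11; python3 - <<'E'
from h import *
a=cv2.imread("pics/side0.png");b=cv2.imread("pics/side11.png")
cv2.imwrite("pics/cmp.png",cv2.resize(np.hstack([a[120:350,190:420],b[120:350,190:420]]),None,fx=1.7,fy=2.4))
E
```

```text
t 13.45 toaster-frame [-0.1339  0.216   0.2286] target [ 0.556  -0.0201  0.15  ] delta [0.0932 0.0653 0.0788] twist -0.0027 tilt [ 0.0013 -0.0049 -1.    ] ft [ 0.26 -0.29 -0.68] gap 0.0003
side lever z 135 [0.0755 0.0789 0.08   0.0815] X,Y [-0.0198  0.0163]
def 59 [0.1194 0.12   0.1208]
  key X range [-0.0493 -0.0411 -0.017 ] [0.0811 0.1093 0.118 ]
can 59 [0.1193 0.1202 0.1212]
  key X range [0.0219 0.0357 0.0447] [0.0924 0.1102 0.1181]
wall Y 0.10936853061648996
top lever z 179 [0.078  0.0797 0.0811 0.083 ] X,Y [-0.0199  0.0161]
def 17 [0.1174 0.1198 0.1203]
  key X range [-0.0492 -0.0388 -0.0173] [0.0804 0.1145 0.12  ]
can 7 [0.1199 0.1199 0.1202]
  key X range [0.0122 0.0326 0.0445] [0.0803 0.1161 0.1207]
wall Y 0.10721229407838906
```

View pics/cmp.png

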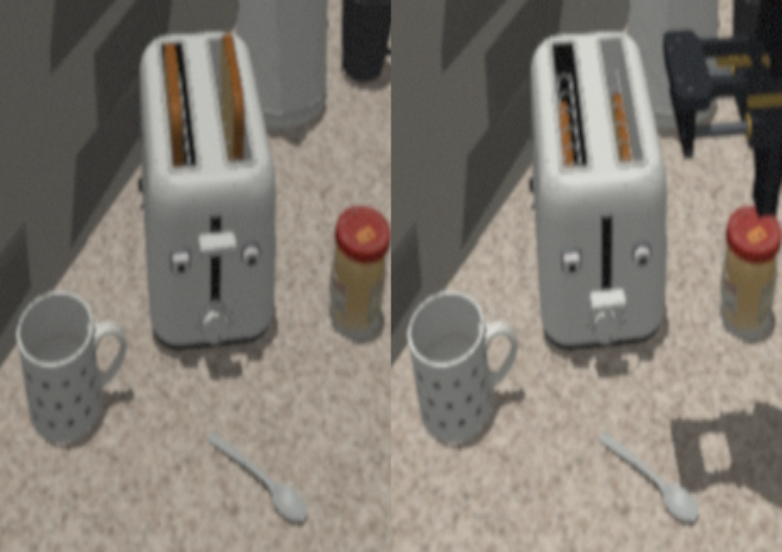

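View pics/top11.png

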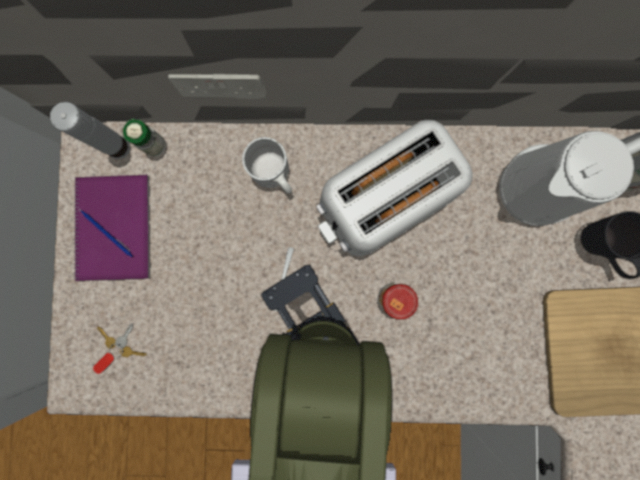

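The comparison views show the lever at the bottom, both slices sunk and both keys out. The toaster, mug, jar and spoon are where they started, and the hand is clear. Handing in.

```bash
python3 -c "
from plant import env
print(env.job_done(), env.observe()['time_s'])"
```

```text
the job is handed in; nothing more can be done
the job is handed in; nothing more can be done
```

I pressed the lever down with the shut fingertips, then pressed the defrost key until it stopped, let it spring back, and drew the hand clear. I handed the job in at about 13.6 s.

**Lever:** On the first try the fingertips slipped off the lever's front edge partway down. I repositioned and finished the press to a stop, with about 6 N upward. The lever top now reads 0.079–0.080 m, against 0.0795 m nominal for fully down, and both slices have sunk.

**Light contact with the toaster:** At the bottom of that press I also read about 3.6 N sideways. The gripper's body was probably leaning lightly on the end wall.

**Defrost key:** The force rose to about 4.8 N with no further travel, so I take it as fully in. Its face then read the same as before the press.

**Everything else:** The toaster's end wall reads the same as before, within 0.3 mm. The cancel key is out. The before-and-after side pictures show the jar, mug and spoon where they started. I checked the dial only by eye in the side view.

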